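# Load the lens bonding press evenly

### The job

A freshly bonded lens is curing under the foot of the dead-weight press, and its pivoting two-pan tray is still empty. Load the tray with the matching pair of larger steel knob weights, one standing near the middle of each pan, so that it comes to rest level and the foot presses squarely. Set them down gently so that the glass is not jarred or shifted, and leave the single smaller weight and the other things on the bench where they are.

Things in the scene. Friction and masses are not known exactly. Their poses are not given: they have to be found in the camera images.
- weight_1: bright-steel knob weight, 0.60 kg, one of a matching pair: cylinder 50 mm diameter, 36 mm tall; above it a thin neck, then a cylindrical knob 22 mm diameter from 44 to 64 mm above the underside (64 mm tall overall). Origin: centre of its underside, z up; round about z. Starts standing on the 2.5 mm desk mat
- weight_2: bright-steel knob weight, 0.60 kg, one of a matching pair: cylinder 50 mm diameter, 36 mm tall; above it a thin neck, then a cylindrical knob 22 mm diameter from 44 to 64 mm above the underside (64 mm tall overall). Origin: centre of its underside, z up; round about z. Starts standing on the 2.5 mm desk mat. Identical to weight_1 and interchangeable with it
- weight_small: single smaller knob weight of the same steel, 0.2 to 0.35 kg: cylinder 38 mm diameter and 26 mm tall, knob 20 mm diameter, 54 mm tall overall. Not wanted for this job; origin at the centre of its underside
- pan_left (a point): left pan of the tray: centre of its flat floor, 110 mm from the pivot, 75 mm below the pivot, 83 mm above the worktop when level. Shallow aluminium dish, 84 mm across outside, 76 mm across its floor, rim 9 mm above the floor. Axes turn with the tray: y from right pan to left pan, z up
- pan_right (a point): right pan of the tray: centre of its flat floor, 110 mm from the pivot, 75 mm below the pivot, 83 mm above the worktop when level. Shallow aluminium dish, 84 mm across outside, 76 mm across its floor, rim 9 mm above the floor. Axes turn with the tray: y from right pan to left pan, z up
- tray (a joint): tilt of the tray on its pivot, rad: 0 level, + left pan up, stops at -0.14 and 0.14. Turns freely; empty or evenly loaded it settles level in about 2 s (pans hang below the pivot). One weight alone tips it to the stop: that pan goes 15 mm down and 11 mm inward, the other 15 mm up and 10 mm outward. With both in, a 9 mm difference of their distances from the pivot tilts it about 0.05
- press: bench press, fixed: grey base 130 mm deep (x), 150 mm wide (y), rear column at +x guiding the vertical ram. Origin on the worktop under the ram's axis; y to the left pan. Tray pivot 158 mm above the worktop, top of the hub's vial 183 mm; the tray reaches 152 mm to either side. Room: a wall cabinet overhangs from x = 0.625 at z = 0.63; a tall cabinet stands at x > 0.37, y < -0.5
- bonded_lens: clear round lens, 68 mm diameter, on the anvil under the ram's foot (underside 22 mm above the worktop), held only by the ram's weight. Origin: centre of its underside
- mug: white dotted mug, 93 mm tall, standing beyond the weights; bystander
- spray_cleaner: white and blue lens cleaner bottle, 42 mm diameter, 155 mm tall, standing behind the press; bystander
- tweezers: steel tweezers, 130 mm long, lying beyond the weights; bystander

How it is judged:
At the end, for the whole second after the job is handed in: A larger weight stands upright, released and at rest in each pan, centred within 20 mm; the tray rests within 0.07 rad (4 deg) of level; the lens is within 6 mm of the press's axis; the small weight, mug, spray bottle and tweezers are within 20 mm of where they were ((((distance between weight_1 and pan_left below 0.02 m and angle between weight_1's own z axis and vertical below 0.1 rad and linear speed of weight_1 below 0.03 m/s) and (distance between weight_2 and pan_right below 0.02 m and angle between weight_2's own z axis and vertical below 0.1 rad and linear speed of weight_2 below 0.03 m/s)) or ((distance between weight_1 and pan_right below 0.02 m and angle between weight_1's own z axis and vertical below 0.1 rad and linear speed of weight_1 below 0.03 m/s) and (distance between weight_2 and pan_left below 0.02 m and angle between weight_2's own z axis and vertical below 0.1 rad and linear speed of weight_2 below 0.03 m/s))) and value of joint tray between -0.07 and 0.07 rad and velocity of joint tray between -0.1 and 0.1 rad/s and horizontal distance between bonded_lens and press below 0.006 m and distance of each of weight_small, mug, spray_cleaner, tweezers from where it was at the start of the episode below 0.02 m); the robot touches nothing.
It fails at once if the glass is jarred: more than 70 N on the lens (a weight dropped or the tray slammed) (contact force between ram and bonded_lens above 70 N).
It fails at once if the lens is shifted more than 8 mm from where it lay (distance of bonded_lens from where it was at the start of the episode above 0.008 m).
It fails at once if the smaller weight or a bystander is pushed over or away (more than 30 mm) (distance of any of weight_small, mug, spray_cleaner, tweezers from where it was at the start of the episode above 0.03 m).
It also fails if it takes over 72 s, if anything falls off the work surface, if the arm or the gripper's body presses on something with over 40 N, if the wrist force passes 120 N, or if a joint passes its speed limit or range.

### The arm

A 7-joint arm with a two-finger parallel gripper is mounted at the origin on a cart in front of the work surface, level with it; the furniture and walls round the work are solid. World frame = base frame: x ahead of the robot, y to its left, z up, the work surface at z = 0. Lengths are in m, angles in rad, forces in N, time in s.
With the tool pointing down it reaches from about 0.4 to 0.85 m from the base axis. Payload 10.4 kg.
Tool frame: the origin (TCP) lies at the very end of the fingers, on their centre line; the grasp point (between the pads) lies 19 mm behind it; z points along the fingers, y is the line along which they close (so a half turn about z gives the same grasp; the last joint's range is limited). The gripper opens to 85 mm and grips with 20 to 120 N. Pads are 22 mm wide; open, the fingers measure 114 mm over their backs; the gripper's body (76 mm by 85 mm) begins 54 mm behind the grasp point. The pads swing forward as they close: fully open they stand 13 mm farther back than shut.
Start: joints at [1.326, 0.332, -0.065, 1.46, 0.022, 1.35, -0.088], TCP at [0.138, -0.61, 0.231] pointing down, gripper open.
Joint ranges: [-2.6, 2.6], [-0.5, 2.12], [-1.47, 1.34], [0.16, 2.42], [-1.27, 4.41], [0.06, 2.06], [-2.6, 2.6]. Speed limits (rad/s): [2.22, 2.22, 2.79, 2.79, 3.14, 3.14, 3.14].

### API

Orientations are given as a unit quaternion [x, y, z, w].
In Python, from workcell import manip, optics gives the robot as it stands.
- The arm moves only by the tool jog_arm, never from a script. Its arguments are lists of equal length, an entry for each row: "dr": the turn, a rotation vector about the tool's x, y, z normalised to -1 to 1, where 1 is 4 degrees, a list of three; "translation": the shift along the tool's x, y, z normalised to -1 to 1, where 1 is 0.025 m, a list of three; "jaw": the opening, from 0 (shut) to 1 (fully open). A call has 1 to 10 rows; each row shifts and turns the commanded pose from where the row before left it, along the tool's axes as they then stand; what a row does not reach is not made up. A row lasts 1/10 s, in which the tool goes at most 50 mm and 8.59 degrees, less where a joint would pass 70% of its speed; a pose out of reach is approached as far as the arm can. A call with a number of a shift or a turn outside -1 to 1 is refused whole. A call with a gripper value outside its range is refused whole. The fingers move at their own pace and stop on an object; "squeeze" is the grip in N (left out, the last holds). Time passes only in rows, so rows that do not move let the fingers close. It gives the time, the measured TCP pose, the force, the opening and the grip force at its end, in the units of the state.
- manip.get_obs(): the state, without advancing time (a new reading comes with each control period).
- optics.camera(name): name is "scene" or "top" or "wrist"; returns a dict with "color" (420x560x3 uint8, red, green, blue), "mtx" (3x3 intrinsics, pixels), "k1" (the pictures are not rectified: a ray, as slopes to the right and down, at radius r is drawn at 1 + k1 r^2 times it, then the intrinsics apply), "R" (3x3) and "t" (3): a world point X has camera coordinates R X + t. Camera axes: x right, y down, z forward; pixel columns grow to the right and rows downward; lengths in m; the calibration is good to about 2 mm. A picture is of the moment at which its call begins. There is no depth.
- manip.hand_in(): hands the job in; it is judged then, once.
The state is a dict: "clock": time; "joint_pos": joint angles; "joint_velocities": joint speeds; "tau": joint torques, N m; "position": TCP position; "ee_rot": TCP orientation; "ft_force": force on the tool from outside, world axes, zero at the start; "torque": the same for the moment, N m; "grip_width": opening from 0.0 (shut) to 1.0 (fully open); "grasp_force": force on a finger pad.
Only numpy, scipy, OpenCV 4.12 (cv2) and the standard library are available. Lean on these libraries where they do the work, as an engineer would, in place of code of your own. Each camera call takes 0.05 s, during which the arm holds its last target. There are 200 camera calls.

## Working session

There is one attempt and no reset: what is moved stays moved. The work goes in short steps, Python scripts to look and compute and a tool call to move; the robot and the scene stay as the last step left them, time stands still between calls to the robot, and variables do not carry over. Pictures are saved under pics/ and viewed, at most 10 in all, crops included, and the job is handed in when it is done.

Besides the shell and the picture viewer there is one more tool, called after "Call:" as name(argument=value, ...), one argument or row to a line, values as JSON. jog_arm: Moves the arm, as the interface text tells. Scaled input: -1 to 1 covers 0.025 m each way for a shift and 4 degrees each way for a turn. Its arguments: {"type":"object","properties":{"dr":{"type":"array","items":{"type":"array","items":{"type":"number"}}},"translation":{"type":"array","items":{"type":"array","items":{"type":"number"}}},"jaw":{"type":"array","items":{"type":"number"}},"squeeze":{"type":"number"}},"required":["dr","translation","jaw"]}

```bash
mkdir -p pics
python3 - <<'E'
from workcell import manip, optics
import cv2,pickle
for n in ["scene","top"]:
    c=optics.camera(n); pickle.dump(c,open(f"pics/{n}.pkl","wb"))
    cv2.imwrite(f"pics/{n}0.png",c["color"][:,:,::-1])
    print(n,c["t"],c["R"].tolist(),c["mtx"].tolist(),c["k1"])
print(manip.get_obs())
E
```

```text
scene [0.57823753 0.21943676 0.95590784] [[-0.854503624787621, -0.5194260409627152, -0.004488117045779931], [-0.24946378030002006, 0.4179388320855903, -0.8735530636162614], [0.45562196780142233, -0.7453346366597573, -0.4867082307214738]] [[443.15496719260784, 0.0, 274.4728937120746], [0.0, 443.15496719260784, 204.76458944716717], [0.0, 0.0, 1.0]] -0.020914069893149013
top [0.1345585  0.59695914 1.22421139] [[-0.009417065754064117, -0.9999131521448609, -0.009219926263898984], [-0.9889616202772584, 0.010676626779564484, -0.14778674926795596], [0.14787235201741883, 0.007726435681346678, -0.9889762735781372]] [[467.7070709286337, 0.0, 275.5739469201264], [0.0, 467.7070709286337, 200.88252705536354], [0.0, 0.0, 1.0]] -0.028215055425480667
{'clock': 0.1, 'joint_pos': array([ 1.32641665,  0.33282866, -0.06470055,  1.46083421,  0.02158347,
        1.34988702, -0.08849021]), 'joint_velocities': array([-6.88918728e-05, -9.23104698e-04,  6.47005983e-04, -1.88386038e-03,
       -1.30824599e-03, -9.31913392e-04,  1.31097048e-03]), 'tau': array([ 2.25145450e-03, -6.26749492e+01,  4.97554801e-02, -3.92431462e+01,
        1.62855559e-02,  6.93013571e-03,  5.71703299e-05]), 'position': array([ 0.13741146, -0.60937666,  0.23059404]), 'ee_rot': array([ 9.93856416e-01,  1.10675315e-01, -8.91914301e-05, -6.25004389e-04]), 'ft_force': array([ 0.19645456, -0.39444882,  0.68248902]), 'torque': array([-0.05081203,  0.03136931,  0.00256779]), 'grasp_force': 0.0, 'grip_width': 1.0041609862457774}
```

View pics/scene0.png

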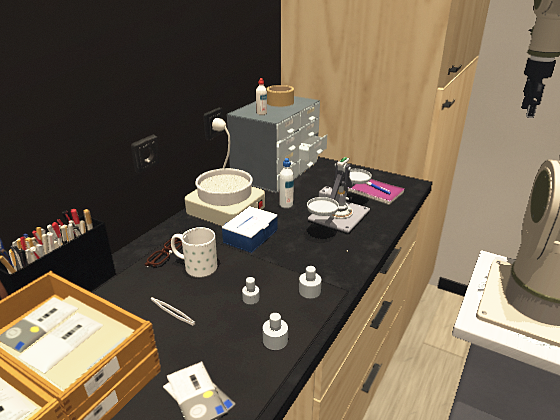

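View pics/top0.png

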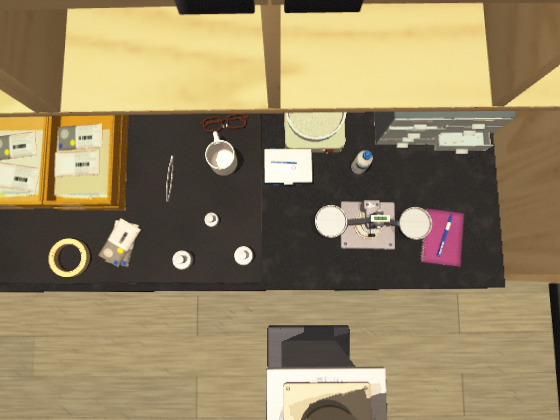

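The scene view shows the large weights at (275,330) and (310,283) and the small one at (251,290). The top view shows the large weights at (181,260) and (243,255), the small one at (211,219), and the pans at (332,222) and (416,222). I'll zoom in next.

```bash
cat > h.py <<'E'
import numpy as np,cv2,pickle
def ray(c,u,v):
    d=np.array([c["k1"],0,0,0,0.])
    p=cv2.undistortPoints(np.array([[[u,v]]],float),c["mtx"],d)[0,0]
    return -c["R"].T@c["t"], c["R"].T@np.array([p[0],p[1],1])
def onz(c,u,v,z):
    o,d=ray(c,u,v); return (o+d*(z-o[2])/d[2]).round(4)
def proj(c,X):
    return cv2.projectPoints(np.array(X,float).reshape(-1,1,3),cv2.Rodrigues(c["R"])[0],c["t"],c["mtx"],np.array([c["k1"],0,0,0,0.]))[0][:,0]
E
python3 - <<'E'
from h import *
T=pickle.load(open("pics/top.pkl","rb"));S=pickle.load(open("pics/scene.pkl","rb"))
a=T["color"][205:275,165:265];b=T["color"][190:260,310:440]; 
z=lambda i,s:cv2.resize(i,None,fx=s,fy=s,interpolation=cv2.INTER_CUBIC)
a=z(a,4);b=z(b,4)
m=np.zeros((560,800,3),np.uint8);m[:280,:400]=a;m[280:,:520]=b
c=z(S["color"][265:355,235:330],4)
m[:280,420:800]=c[:280,:380]
cv2.imwrite("pics/z.png",m[:,:,::-1])
for n,(u,v) in dict(w1=(181,260),w2=(243,255),s=(211,219)).items(): print(n,onz(T,u,v,.0665))
for n,(u,v) in dict(w1=(275,318),w2=(311,270),s=(251,281)).items(): print(n,onz(S,u,v,.0665))
print(onz(T,332,222,.092),onz(T,416,222,.092))
E
```

```text
w1 [0.4408 0.3782 0.0665]
w2 [0.4524 0.2152 0.0665]
s [0.5483 0.3004 0.0665]
w1 [0.4396 0.3875 0.0665]
w2 [0.4489 0.2213 0.0665]
s [0.5398 0.3197 0.0665]
[ 0.5343 -0.0176  0.092 ] [ 0.5319 -0.2356  0.092 ]
```

View pics/z.png

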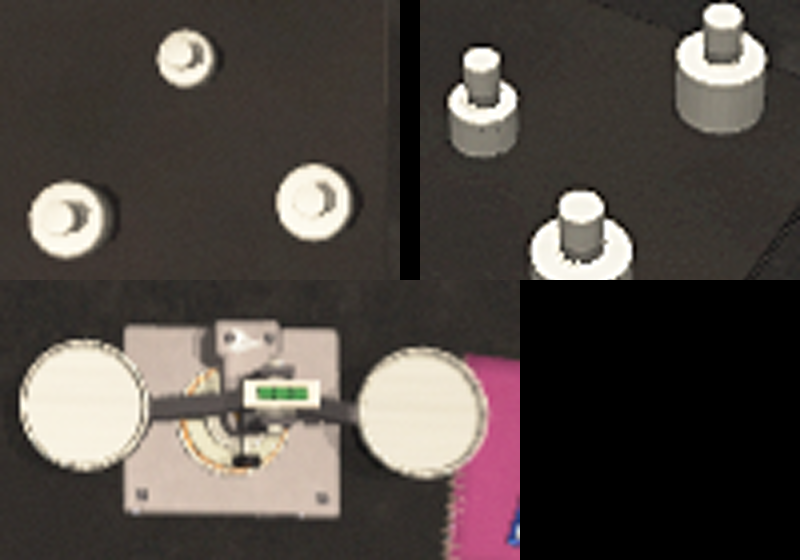

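Run:
```python
from h import *
T=pickle.load(open("pics/top.pkl","rb"));S=pickle.load(open("pics/scene.pkl","rb"))
def tri(p,q):
    o1,d1=ray(T,*p);o2,d2=ray(S,*q)
    A=np.c_[d1,-d2];s=np.linalg.lstsq(A,o2-o1,rcond=None)[0]
    a,b=o1+d1*s[0],o2+d2*s[1];return ((a+b)/2).round(4),np.linalg.norm(a-b).round(4)
print("w1",onz(T,180.6,259.1,.0665),onz(S,274.9,316.3,.0665),tri((180.6,259.1),(274.9,316.3)))
print("w2",onz(T,242.5,254.7,.0665),onz(S,310.3,268.6,.0665),tri((242.5,254.7),(310.3,268.6)))
print("body w1",onz(T,165+69/4-.4,205+219/4-.4,.0385),"w2",onz(T,165+315/4-.4,205+202/4-.4,.0385))
l=onz(T,330.6,220.6,.092);r=onz(T,415.4,222.6,.092);print("L",l,"R",r,np.linalg.norm(l-r),np.degrees(np.arctan2(*(l-r)[:2])))
from workcell import manip,optics
from scipy.spatial.transform import Rotation as R
o=manip.get_obs();print(R.from_quat(o["ee_rot"]).as_matrix().round(3).tolist())
```

```text
w1 [0.4431 0.3793 0.0665] [0.4421 0.3838 0.0665] (array([0.4437, 0.3803, 0.0629]), np.float64(0.001))
w2 [0.4532 0.2165 0.0665] [0.4525 0.2177 0.0665] (array([0.4531, 0.2166, 0.0655]), np.float64(0.0002))
body w1 [0.4432 0.3819 0.0385] w2 [0.453  0.2165 0.0385]
L [ 0.538  -0.0141  0.092 ] R [ 0.5304 -0.2339  0.092 ] 0.21993135292631655 1.9803208089023854
[[0.976, 0.22, -0.0], [0.22, -0.976, 0.001], [-0.0, -0.001, -1.0]]
```

Call:
jog_arm(
  dr=[
    [0,0,-0.65],
    [0,0,-0.65],
    [0,0,-0.65],
    [0,0,-0.65],
    [0,0,-0.65],
    [0,0,-0.65],
    [0,0,-0.65],
    [0,0,-0.65],
    [0,0,-0.65],
    [0,0,-0.65],
  ],
  translation=[
    [1,-0.6,-0.3],
    [1,-0.6,-0.3],
    [1,-0.6,-0.3],
    [1,-0.6,-0.3],
    [1,-0.6,-0.3],
    [1,-0.6,-0.3],
    [1,-0.6,-0.3],
    [1,-0.6,-0.3],
    [1,-0.6,-0.3],
    [1,-0.6,-0.3],
  ],
  jaw=[0.6,0.6,0.6,0.6,0.6,0.6,0.6,0.6,0.6,0.6],
  squeeze=60,
)

```text
clock: 1.1
position: [0.3021, -0.3705, 0.3063]
ee_rot: [0.943, 0.332, -0.0, -0.0]
ft_force: [0.4, 0.1, 0.3]
grip_width: 0.601
grasp_force: 0.0
```

Call:
jog_arm(
  dr=[
    [0,0,-0.75],
    [0,0,-0.75],
    [0,0,-0.75],
    [0,0,-0.75],
    [0,0,-0.75],
    [0,0,-0.75],
    [0,0,-0.75],
    [0,0,-0.75],
    [0,0,-0.75],
    [0,0,-0.75],
  ],
  translation=[
    [1,0,0],
    [1,0,0],
    [1,0,0],
    [1,0,0],
    [1,0,0],
    [1,0,0],
    [1,0,0],
    [1,0,0],
    [1,0,0],
    [1,0,0],
  ],
  jaw=[0.6,0.6,0.6,0.6,0.6,0.6,0.6,0.6,0.6,0.6],
)

```text
clock: 2.1
position: [0.4541, -0.1745, 0.3063]
ee_rot: [0.824, 0.566, -0.0, 0.0]
ft_force: [1.1, -0.4, 1.2]
grip_width: 0.601
grasp_force: 0.0
```

```bash
cat > st.py <<'E'
import sys
from workcell import manip
from scipy.spatial.transform import Rotation as R
import numpy as np
o=manip.get_obs();M=R.from_quat(o["ee_rot"]).as_matrix();p=o["position"]
print("t",round(o["clock"],2),"p",p.round(4),"yaw",np.degrees(np.arctan2(M[1,1],M[0,1])).round(2),"z",M[:,2].round(4),"F",o["ft_force"].round(1),"w",round(o["grip_width"],3),"g",round(o["grasp_force"],1),"j",o["joint_pos"].round(2))
if len(sys.argv)>3:
    g=np.array([float(a) for a in sys.argv[1:4]]);print("tool units",(M.T@(g-p)/.025).round(2))
E
python3 st.py 0.453 0.217 0.12
```

```text
t 2.1 p [ 0.4541 -0.1745  0.3063] yaw -21.04 z [ 1.e-04 -1.e-04 -1.e+00] F [ 1.1 -0.4  1.2] w 0.601 g 0.0 j [ 0.83  0.02 -0.56  1.67  0.01  1.45 -0.1 ]
tool units [14.6  -5.66  7.45]
```

Call:
jog_arm(
  dr=[
    [0,0,-0.476],
    [0,0,-0.476],
    [0,0,-0.476],
    [0,0,-0.476],
    [0,0,-0.476],
    [0,0,-0.476],
    [0,0,-0.476],
    [0,0,-0.476],
    [0,0,-0.476],
    [0,0,-0.476],
  ],
  translation=[
    [0.92,-0.35,0],
    [0.93,-0.32,0],
    [0.94,-0.29,0],
    [0.95,-0.26,0],
    [0.96,-0.23,0],
    [0.97,-0.19,0],
    [0.98,-0.16,0],
    [0.98,-0.13,0],
    [0.98,-0.1,0],
    [0.98,-0.07,0],
  ],
  jaw=[0.6,0.6,0.6,0.6,0.6,0.6,0.6,0.6,0.6,0.6],
)

```text
clock: 3.1
position: [0.4548, 0.0721, 0.3063]
ee_rot: [0.72, 0.694, 0.0, 0.0]
ft_force: [0.1, 0.6, 0.3]
grip_width: 0.6
grasp_force: 0.0
```

Call:
jog_arm(
  dr=[
    [0,0,0],
    [0,0,0],
    [0,0,0],
    [0,0,0],
    [0,0,0],
    [0,0,0],
    [0,0,0],
  ],
  translation=[
    [0.9,-0.03,0.8],
    [0.9,-0.03,0.8],
    [0.9,-0.03,0.9],
    [0.9,-0.03,0.9],
    [0.9,-0.03,0.9],
    [0.9,-0.03,0.9],
    [0,0,0],
  ],
  jaw=[0.6,0.6,0.6,0.6,0.6,0.6,0.6],
)

```text
clock: 3.8
position: [0.4533, 0.2086, 0.1738]
ee_rot: [0.719, 0.695, -0.001, -0.002]
ft_force: [-1.2, -0.6, 0.0]
grip_width: 0.596
grasp_force: 0.0
```

```bash
python3 st.py 0.453 0.217 0.043
python3 - <<'E'
from workcell import optics
import pickle,cv2
from h import *
c=optics.camera("wrist");pickle.dump(c,open("pics/w1.pkl","wb"))
i=c["color"][:,:,::-1].copy()
cv2.imwrite("pics/w1.png",i)
print(proj(c,[[.453,.217,.0665],[.4425,.381,.0665]]),(-c["R"].T@c["t"]).round(3))
E
```

```text
t 3.8 p [0.4533 0.2086 0.1738] yaw -1.94 z [-0.0044  0.0013 -1.    ] F [-1.2 -0.6  0. ] w 0.596 g 0.0 j [ 0.35  0.21 -0.96  1.82  0.18  1.21 -0.69]
tool units [0.33 0.   5.23]
[[278.70982631 189.33789021]
 [252.45485484 -68.99762387]] [0.457 0.279 0.317]
```

View pics/w1.png

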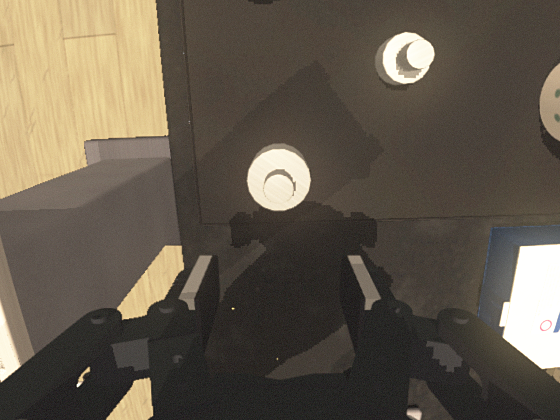

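The wrist view shows the knob of weight 2 centred at about (278,185). The prediction was (279,189), so they nearly agree.

```bash
python3 - <<'E'
from h import *
c=pickle.load(open("pics/w1.pkl","rb"));print(onz(c,279,186,.0665),onz(c,278,178,.0385))
E
python3 st.py .453 .2185 .043
```

```text
[0.4533 0.2194 0.0665] [0.4523 0.2191 0.0385]
t 3.85 p [0.4543 0.2072 0.1752] yaw -2.02 z [-3.e-03  9.e-04 -1.e+00] F [ 0.2 -0.4  0.3] w 0.606 g 0.0 j [ 0.36  0.21 -0.96  1.82  0.18  1.21 -0.69]
tool units [ 0.45 -0.05  5.29]
```

Call:
jog_arm(
  dr=[
    [0,0,0],
    [0,0,0],
    [0,0,0],
    [0,0,0],
    [0,0,0],
    [0,0,0],
    [0,0,0],
    [0,0,0],
  ],
  translation=[
    [0.22,0,0.9],
    [0.22,-0.04,0.9],
    [0,0,0.9],
    [0,0,0.9],
    [0,0,0.8],
    [0,0,0.5],
    [0,0,0.3],
    [0,0,0],
  ],
  jaw=[0.6,0.6,0.6,0.6,0.6,0.6,0.6,0.6],
)

```text
clock: 4.65
position: [0.4552, 0.2159, 0.0462]
ee_rot: [0.721, 0.693, -0.0, -0.0]
ft_force: [0.2, 0.3, 0.4]
grip_width: 0.599
grasp_force: 0.0
```

```bash
python3 st.py .453 .2185 .043
```

```text
t 4.65 p [0.4552 0.2159 0.0462] yaw -2.27 z [-4.e-04 -2.e-04 -1.e+00] F [0.2 0.3 0.4] w 0.599 g 0.0 j [ 0.23  0.4  -0.88  1.94  0.37  0.98 -0.86]
tool units [ 0.1  -0.09  0.13]
```

Adjust slightly, then close.

Call:
jog_arm(
  dr=[
    [0,0,0],
    [0,0,0],
    [0,0,0],
    [0,0,0],
    [0,0,0],
    [0,0,0],
    [0,0,0],
    [0,0,0],
  ],
  translation=[
    [0.1,-0.06,0.1],
    [0,0,0],
    [0,0,0],
    [0,0,0],
    [0,0,0],
    [0,0,0],
    [0,0,0],
    [0,0,0],
  ],
  jaw=[0.5,0.3,0.1,0.1,0.1,0.1,0.1,0.1],
  squeeze=70,
)

```text
clock: 5.45
position: [0.4536, 0.2191, 0.0445]
ee_rot: [0.721, 0.693, 0.0, 0.0]
ft_force: [-3.3, 0.6, 6.5]
grip_width: 0.227
grasp_force: 68.4
```

```bash
python3 st.py .53 -.234 .18
```

```text
t 5.45 p [0.4536 0.2191 0.0445] yaw -2.23 z [ 3.e-04  1.e-04 -1.e+00] F [-3.3  0.6  6.5] w 0.227 g 68.4 j [ 0.23  0.4  -0.88  1.94  0.38  0.97 -0.87]
tool units [-17.99   3.76  -5.42]
```

Call:
jog_arm(
  dr=[
    [0,0,0],
    [0,0,0],
    [0,0,0],
    [0,0,0],
    [0,0,0],
    [0,0,0],
    [0,0,0],
    [0,0,0],
    [0,0,0],
    [0,0,0],
  ],
  translation=[
    [0,0,-0.2],
    [0,0,-0.4],
    [0,0,-0.8],
    [0,0,-0.9],
    [0,0,-1],
    [-0.2,0.1,-1],
    [-0.5,0.2,-0.6],
    [-0.8,0.3,-0.1],
    [-0.8,0.3,0],
    [-0.9,0.3,0],
  ],
  jaw=[0.1,0.1,0.1,0.1,0.1,0.1,0.1,0.1,0.1,0.1],
)

```text
clock: 6.45
position: [0.4805, 0.1369, 0.1694]
ee_rot: [0.721, 0.693, 0.0, 0.0]
ft_force: [-0.0, -0.6, -5.5]
grip_width: 0.229
grasp_force: 69.1
```

Call:
jog_arm(
  dr=[
    [0,0,0],
    [0,0,0],
    [0,0,0],
    [0,0,0],
    [0,0,0],
    [0,0,0],
    [0,0,0],
    [0,0,0],
    [0,0,0],
    [0,0,0],
  ],
  translation=[
    [-0.9,0.4,0],
    [-0.9,0.4,0],
    [-0.9,0.4,0],
    [-0.9,0.4,0],
    [-0.9,0.4,0],
    [-0.8,0.3,0],
    [-0.5,0.2,0],
    [-0.2,0.1,0],
    [0,0,0],
    [0,0,0],
  ],
  jaw=[0.1,0.1,0.1,0.1,0.1,0.1,0.1,0.1,0.1,0.1],
)

```text
clock: 7.45
position: [0.5393, -0.0135, 0.1689]
ee_rot: [0.72, 0.694, 0.0, -0.0]
ft_force: [-0.2, 0.3, -5.4]
grip_width: 0.228
grasp_force: 69.1
```

```bash
python3 st.py .538 -.014 .16;python3 - <<'E'
from workcell import optics
from h import *
a=optics.camera("top");b=optics.camera("wrist");s=optics.camera("scene")
pickle.dump((a,b,s),open("pics/p1.pkl","wb"))
m=np.zeros((600,800,3),np.uint8)
m[:280,:520]=cv2.resize(a["color"][190:260,310:440],None,fx=4,fy=4)
m[280:595,:420]=cv2.resize(b["color"],(420,315))
m[280:600,430:790]=cv2.resize(s["color"][150:230,290:380],None,fx=4,fy=4)
cv2.imwrite("pics/p1.png",m[:,:,::-1])
E
```

```text
t 7.45 p [ 0.5393 -0.0135  0.1689] yaw -2.17 z [-1.e-04  5.e-04 -1.e+00] F [-0.2  0.3 -5.4] w 0.228 g 69.1 j [ 0.64  0.29 -0.81  1.74  0.22  1.21 -0.26]
tool units [-0.02 -0.05  0.36]
```

View pics/p1.png

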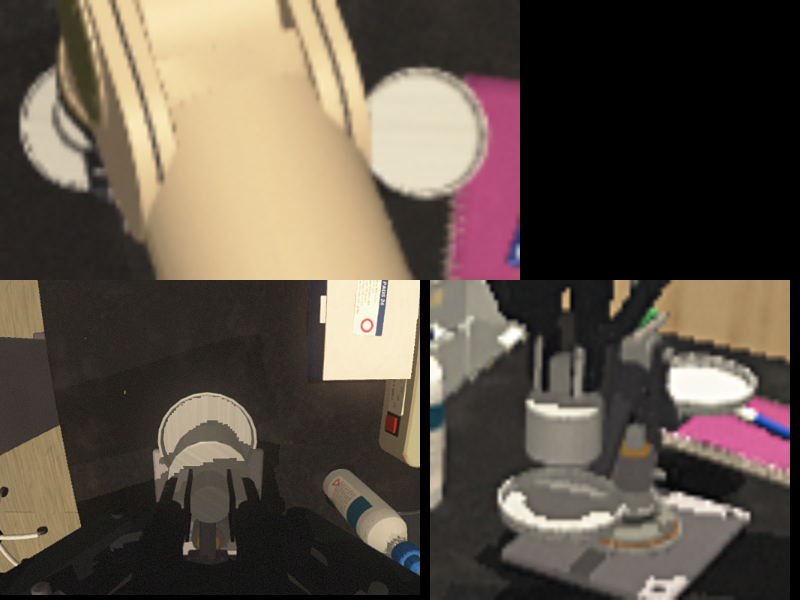

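The weight hangs upright above the left pan. In the wrist view the pan rim is centred at about (277,217) full-frame pixels. I'll check that against the calibration.

Run:
```python
from h import *
a,b,s=pickle.load(open("pics/p1.pkl","rb"))
f=560/420
print("wrist L rim pts",[onz(b,x*f,(y-280)*f,.092).tolist() for x,y in((158,445),(257,445),(207.5,393))])
print("top R",onz(a,415.4,222.6,.092))
# scene left rim: ellipse extremes in crop
print([onz(s,290+(x-430)/4,150+(y-280)/4,.092).tolist() for x,y in((497,494),(629,500),(560,466),(565,536))])
```

```text
wrist L rim pts [[0.496, -0.0159, 0.092], [0.5796, -0.019, 0.092], [0.5396, 0.0264, 0.092]]
top R [ 0.5304 -0.2339  0.092 ]
[[0.5749, 0.0024, 0.092], [0.4967, -0.0348, 0.092], [0.5564, -0.0544, 0.092], [0.5124, 0.0291, 0.092]]
```

Call:
jog_arm(
  dr=[
    [0,0,0],
    [0,0,0],
    [0,0,0],
    [0,0,0],
    [0,0,0],
    [0,0,0],
    [0,0,0],
    [0,0,0],
  ],
  translation=[
    [-0.05,-0.04,0.3],
    [0,0,0.5],
    [0,0,0.4],
    [0,0,0.2],
    [0,0,0.1],
    [0,0,0.1],
    [0,0,0.1],
    [0,0,0],
  ],
  jaw=[0.1,0.1,0.1,0.1,0.1,0.1,0.1,0.1],
)

```text
clock: 8.4
position: [0.5385, -0.0161, 0.1262]
ee_rot: [0.721, 0.693, -0.0, 0.0]
ft_force: [-0.0, 0.1, -5.3]
grip_width: 0.229
grasp_force: 69.0
```

```bash
python3 st.py .538 -.015 .125
```

```text
t 8.4 p [ 0.5385 -0.0161  0.1262] yaw -2.25 z [ 0.e+00 -1.e-04 -1.e+00] F [-0.   0.1 -5.3] w 0.229 g 69.0 j [ 0.63  0.33 -0.79  1.79  0.26  1.13 -0.29]
tool units [ 0.04 -0.02  0.05]
```

Call:
jog_arm(
  dr=[
    [0,0,0],
    [0,0,0],
    [0,-0.2,0],
    [0,-0.2,0],
    [0,-0.2,0],
    [0,-0.2,0],
    [0,-0.2,0],
    [0,-0.2,0],
    [0,-0.2,0],
    [0,0,0],
  ],
  translation=[
    [0,0,0.04],
    [0,0,0.04],
    [-0.018,0,0.06],
    [-0.018,0,0.06],
    [-0.018,0,0.06],
    [-0.018,0,0.06],
    [-0.018,0,0.06],
    [-0.018,0,0.06],
    [-0.018,0,0.06],
    [0,0,0],
  ],
  jaw=[0.1,0.1,0.1,0.1,0.1,0.1,0.1,0.1,0.1,0.1],
)

```text
clock: 9.4
position: [0.5382, -0.0192, 0.1137]
ee_rot: [0.72, 0.693, -0.036, 0.034]
ft_force: [-0.4, -1.0, -4.8]
grip_width: 0.227
grasp_force: 69.1
```

```bash
python3 st.py .538 -.015 .125
```

```text
t 9.4 p [ 0.5382 -0.0192  0.1137] yaw -2.2 z [-0.0041 -0.098  -0.9952] F [-0.4 -1.  -4.8] w 0.227 g 69.1 j [ 0.55  0.35 -0.77  1.8   0.37  1.14 -0.4 ]
tool units [ 0.12 -0.02 -0.47]
```

Call:
jog_arm(
  dr=[
    [0,-0.2,0],
    [0,-0.2,0],
    [0,-0.2,0],
    [0,0,0],
  ],
  translation=[
    [-0.018,0,0.06],
    [-0.018,0,0.06],
    [-0.018,0,0.06],
    [0,0,0],
  ],
  jaw=[0.1,0.1,0.1,0.1],
)

```text
clock: 9.8
position: [0.5385, -0.0208, 0.1102]
ee_rot: [0.719, 0.692, -0.05, 0.049]
ft_force: [-2.8, 0.1, 2.1]
grip_width: 0.225
grasp_force: 70.0
```

Call:
jog_arm(
  dr=[
    [0,0,0],
    [0,0,0],
    [0,0,0],
  ],
  translation=[
    [0,0,0.04],
    [0,0,0],
    [0,0,0],
  ],
  jaw=[0.1,0.1,0.1],
)

```text
clock: 10.1
position: [0.5386, -0.0209, 0.11]
ee_rot: [0.719, 0.692, -0.05, 0.049]
ft_force: [-7.2, 3.1, 11.2]
grip_width: 0.225
grasp_force: 71.0
```

Call:
jog_arm(
  dr=[
    [0,0,0],
    [0,0,0],
    [0,0,0],
    [0,0,0],
    [0,0,0],
    [0,0,0],
    [0,0,0],
    [0,0,0],
  ],
  translation=[
    [0,0,-0.05],
    [0,0,0],
    [0,0,0],
    [0,0,0],
    [0,0,0],
    [0,0,0],
    [0,0,0],
    [0,0,0],
  ],
  jaw=[0.1,0.1,0.25,0.3,0.35,0.4,0.45,0.45],
)

```text
clock: 10.9
position: [0.5384, -0.0216, 0.1099]
ee_rot: [0.719, 0.691, -0.05, 0.048]
ft_force: [-0.1, -0.1, -0.3]
grip_width: 0.447
grasp_force: 0.0
```

Call:
jog_arm(
  dr=[
    [0,0,0],
    [0,0,0],
    [0,0,0],
    [0,0,0],
    [0,0.4,0],
    [0,0.4,0],
    [0,0.4,0],
    [0,0.4,0],
    [0,0.4,0],
    [0,0,0],
  ],
  translation=[
    [0,0,-0.2],
    [0,0,-0.4],
    [0,0,-0.6],
    [0,0,-0.6],
    [0,0,-0.8],
    [0,0,-0.9],
    [0,0,-0.9],
    [0,0,-0.9],
    [0,0,-0.9],
    [0,0,-0.9],
  ],
  jaw=[0.5,0.5,0.5,0.5,0.5,0.5,0.5,0.5,0.5,0.5],
)

```text
clock: 11.9
position: [0.5389, -0.0066, 0.2889]
ee_rot: [0.721, 0.693, 0.001, 0.0]
ft_force: [0.9, -0.4, -0.3]
grip_width: 0.501
grasp_force: 0.0
```

```bash
python3 st.py .4427 .3815 .2;python3 - <<'E'
from workcell import optics
from h import *
a=optics.camera("top");b=optics.camera("wrist");s=optics.camera("scene")
pickle.dump((a,b,s),open("pics/p2.pkl","wb"))
m=np.zeros((600,800,3),np.uint8)
m[:280,:520]=cv2.resize(a["color"][190:260,310:440],None,fx=4,fy=4)
m[280:595,:420]=cv2.resize(b["color"],(420,315))
m[280:600,430:790]=cv2.resize(s["color"][150:230,290:380],None,fx=4,fy=4)
cv2.imwrite("pics/p2.png",m[:,:,::-1])
E
```

```text
t 11.9 p [ 0.5389 -0.0066  0.2889] yaw -2.3 z [ 1.5e-03  5.0e-04 -1.0e+00] F [ 0.9 -0.4 -0.3] w 0.501 g 0.0 j [ 0.64  0.19 -0.81  1.57  0.14  1.44 -0.22]
tool units [15.35 -4.47  3.56]
```

View pics/p2.png

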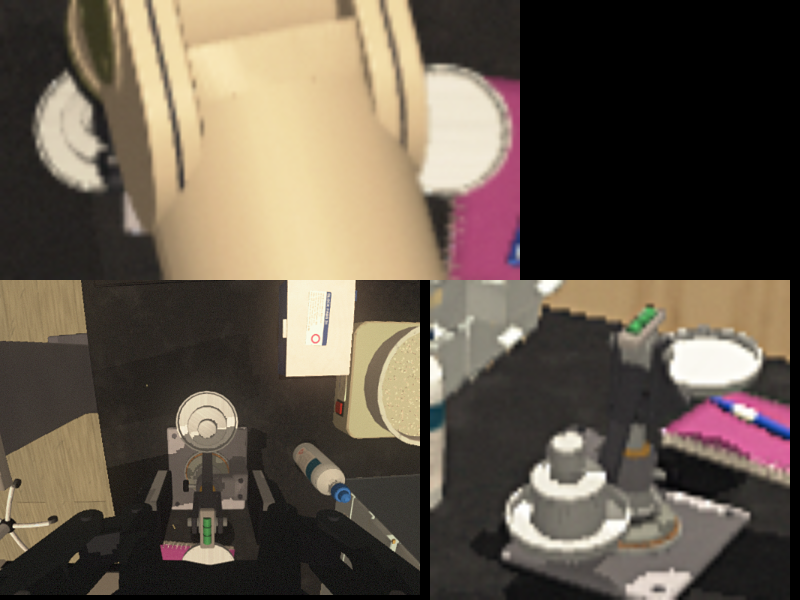

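Weight 2 stands centred in the left pan and the tray is tipped to its stop, as expected. Next is weight 1.

Call:
jog_arm(
  dr=[
    [0,0,0],
    [0,0,0],
    [0,0,0],
    [0,0,0],
    [0,0,0],
    [0,0,0],
    [0,0,0],
    [0,0,0],
    [0,0,0],
    [0,0,0],
  ],
  translation=[
    [0.9,-0.26,0],
    [0.9,-0.26,0],
    [0.9,-0.26,0],
    [0.9,-0.26,0],
    [0.9,-0.26,0],
    [0.9,-0.26,0],
    [0.9,-0.26,0.3],
    [0.9,-0.26,0.4],
    [0.9,-0.26,0.4],
    [0.9,-0.26,0.4],
  ],
  jaw=[0.6,0.6,0.6,0.6,0.6,0.6,0.6,0.6,0.6,0.6],
)

```text
clock: 13.05
position: [0.482, 0.2222, 0.2484]
ee_rot: [0.721, 0.693, -0.0, 0.0]
ft_force: [0.2, -0.4, -0.2]
grip_width: 0.601
grasp_force: 0.0
```

Call:
jog_arm(
  dr=[
    [0,0,0],
    [0,0,0],
    [0,0,0],
    [0,0,0],
    [0,0,0],
    [0,0,0],
    [0,0,0],
    [0,0,0],
    [0,0,0],
  ],
  translation=[
    [0.9,-0.26,0.5],
    [0.9,-0.26,0.5],
    [0.9,-0.26,0.5],
    [0.9,-0.26,0.5],
    [0.9,-0.26,0.5],
    [0.9,-0.26,0.5],
    [0.7,-0.27,0.2],
    [0,0,0],
    [0,0,0],
  ],
  jaw=[0.6,0.6,0.6,0.6,0.6,0.6,0.6,0.6,0.6],
)

```text
clock: 13.95
position: [0.4427, 0.3753, 0.1687]
ee_rot: [0.72, 0.694, -0.0, 0.0]
ft_force: [0.7, -0.5, -0.6]
grip_width: 0.598
grasp_force: 0.0
```

```bash
python3 st.py .4427 .3815 .043;python3 - <<'E'
from workcell import optics
from h import *
b=optics.camera("wrist")
pickle.dump(b,open("pics/p3.pkl","wb"))
cv2.imwrite("pics/p3.png",b["color"][:,:,::-1])
E
```

```text
t 13.95 p [0.4427 0.3753 0.1687] yaw -2.18 z [-5.e-04 -6.e-04 -1.e+00] F [ 0.7 -0.5 -0.6] w 0.598 g 0.0 j [-0.03  0.44 -0.95  1.63  0.37  1.27 -1.08]
tool units [ 0.25 -0.01  5.03]
```

View pics/p3.png

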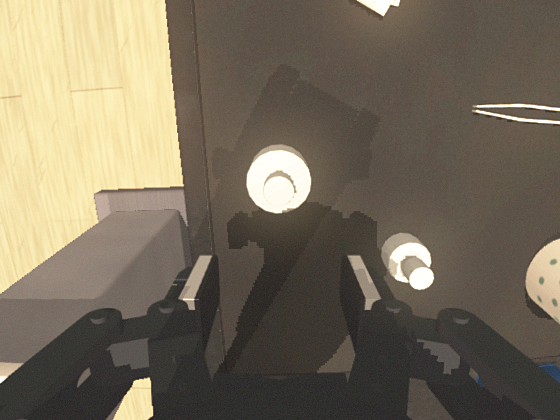

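The knob of weight 1 is at about (279,187). The small weight's knob is at (421,278), on the right and clear of the closing fingers.

```bash
python3 - <<'E'
from h import *
c=pickle.load(open("pics/p3.pkl","rb"));print(onz(c,279.5,188,.0665),onz(c,278.5,180,.0385),onz(c,421,278,.0565))
E
python3 st.py .443 .383 .043
```

```text
[0.4435 0.3857 0.0665] [0.4427 0.3851 0.0385] [0.5517 0.3067 0.0565]
t 14.0 p [0.4433 0.3747 0.169 ] yaw -2.26 z [ 1.e-04 -7.e-04 -1.e+00] F [-0.1 -0.3 -0.2] w 0.596 g 0.0 j [-0.03  0.44 -0.95  1.63  0.37  1.27 -1.08]
tool units [ 0.33 -0.03  5.04]
```

Call:
jog_arm(
  dr=[
    [0,0,0],
    [0,0,0],
    [0,0,0],
    [0,0,0],
    [0,0,0],
    [0,0,0],
    [0,0,0],
    [0,0,0],
    [0,0,0],
  ],
  translation=[
    [0.18,0,0.8],
    [0.18,0,0.9],
    [0,0,0.9],
    [0,0,0.9],
    [0,0,0.8],
    [0,0,0.5],
    [0,0,0.2],
    [0,0,0],
    [0,0,0],
  ],
  jaw=[0.6,0.6,0.6,0.6,0.6,0.6,0.6,0.6,0.6],
)

```text
clock: 14.9
position: [0.444, 0.3847, 0.0449]
ee_rot: [0.721, 0.693, 0.001, 0.0]
ft_force: [-0.4, -0.9, -0.0]
grip_width: 0.601
grasp_force: 0.0
```

Call:
jog_arm(
  dr=[
    [0,0,0],
    [0,0,0],
    [0,0,0],
    [0,0,0],
    [0,0,0],
    [0,0,0],
    [0,0,0],
  ],
  translation=[
    [0,0,0],
    [0,0,0],
    [0,0,0],
    [0,0,0],
    [0,0,0],
    [0,0,0],
    [0,0,0],
  ],
  jaw=[0.5,0.3,0.1,0.1,0.1,0.1,0.1],
)

```text
clock: 15.6
position: [0.4433, 0.3848, 0.0446]
ee_rot: [0.721, 0.693, 0.0, 0.0]
ft_force: [-2.6, -1.3, 6.0]
grip_width: 0.228
grasp_force: 68.4
```

```bash
python3 st.py .530 -.245 .2
python3 - <<'E'
from h import *
# right-pan rim predicted when tray tilted -0.14 (left down): pivot-based, and where the top view saw it
a,b,s=pickle.load(open("pics/p2.pkl","rb"))
print(onz(a,310+450/4-.4,190+130/4-.4,.107))
E
```

```text
t 15.6 p [0.4433 0.3848 0.0446] yaw -2.23 z [ 3.e-04  2.e-04 -1.e+00] F [-2.6 -1.3  6. ] w 0.228 g 68.4 j [-0.11  0.59 -0.87  1.72  0.5   1.07 -1.18]
tool units [-25.04   4.45  -6.22]
[ 0.53   -0.2468  0.107 ]
```

Call:
jog_arm(
  dr=[
    [0,0,0],
    [0,0,0],
    [0,0,0],
    [0,0,0],
    [0,0,0],
    [0,0,0],
    [0,0,0],
    [0,0,0],
    [0,0,0],
    [0,0,0],
  ],
  translation=[
    [0,0,-0.2],
    [0,0,-0.5],
    [0,0,-0.9],
    [0,0,-1],
    [-0.2,0.1,-1],
    [-0.4,0.1,-1],
    [-0.6,0.1,-1],
    [-0.8,0.1,-1],
    [-0.9,0.1,-1],
    [-0.9,0.1,-1],
  ],
  jaw=[0.1,0.1,0.1,0.1,0.1,0.1,0.1,0.1,0.1,0.1],
)

```text
clock: 16.6
position: [0.4541, 0.288, 0.2602]
ee_rot: [0.721, 0.693, -0.0, 0.0]
ft_force: [0.1, -1.1, -5.8]
grip_width: 0.225
grasp_force: 69.0
```

Call:
jog_arm(
  dr=[
    [0,0,0],
    [0,0,0],
    [0,0,0],
    [0,0,0],
    [0,0,0],
    [0,0,0],
    [0,0,0],
    [0,0,0],
    [0,0,0],
    [0,0,0],
  ],
  translation=[
    [-0.95,0.2,-0.1],
    [-0.95,0.2,-0.1],
    [-0.95,0.2,-0.1],
    [-0.95,0.2,-0.1],
    [-0.95,0.2,-0.1],
    [-0.95,0.2,-0.1],
    [-0.95,0.2,-0.1],
    [-0.95,0.2,-0.1],
    [-0.95,0.2,-0.1],
    [-0.95,0.2,-0.1],
  ],
  jaw=[0.1,0.1,0.1,0.1,0.1,0.1,0.1,0.1,0.1,0.1],
)

```text
clock: 17.6
position: [0.4949, 0.0489, 0.2845]
ee_rot: [0.721, 0.693, -0.0, 0.0]
ft_force: [1.6, 0.4, -6.3]
grip_width: 0.226
grasp_force: 69.0
```

Call:
jog_arm(
  dr=[
    [0,0,0],
    [0,0,0],
    [0,0,0],
    [0,0,0],
    [0,0,0],
    [0,0,0],
    [0,0,0],
    [0,0,0],
    [0,0,0],
    [0,0,0],
  ],
  translation=[
    [-0.95,0.18,0],
    [-0.95,0.18,0],
    [-0.95,0.18,0],
    [-0.95,0.18,0],
    [-0.95,0.18,0],
    [-0.95,0.18,0],
    [-0.95,0.18,0],
    [-0.95,0.18,0],
    [-0.95,0.18,0],
    [-0.95,0.18,0],
  ],
  jaw=[0.1,0.1,0.1,0.1,0.1,0.1,0.1,0.1,0.1,0.1],
)

```text
clock: 18.6
position: [0.5307, -0.19, 0.2843]
ee_rot: [0.721, 0.693, -0.0, -0.0]
ft_force: [0.9, -0.2, -5.9]
grip_width: 0.228
grasp_force: 69.0
```

```bash
python3 st.py .530 -.234 .19
```

```text
t 18.6 p [ 0.5307 -0.19    0.2843] yaw -2.21 z [-3.e-04  2.e-04 -1.e+00] F [ 0.9 -0.2 -5.9] w 0.228 g 69.0 j [ 0.83  0.24 -0.67  1.52  0.15  1.44  0.12]
tool units [-1.76  0.04  3.77]
```

Call:
jog_arm(
  dr=[
    [0,0,0],
    [0,-0.4,0],
    [0,-0.4,0],
    [0,-0.4,0],
    [0,-0.4,0],
    [0,-0.4,0],
    [0,0,0],
    [0,0,0],
    [0,0,0],
    [0,0,0],
  ],
  translation=[
    [-0.6,0.02,0],
    [-0.4,0.02,0],
    [-0.12,0,0.2],
    [0,0,0.5],
    [0,0,0.7],
    [0,0,0.7],
    [0,0,0.7],
    [0,0,0.6],
    [0,0,0.3],
    [0,0,0],
  ],
  jaw=[0.1,0.1,0.1,0.1,0.1,0.1,0.1,0.1,0.1,0.1],
)

```text
clock: 19.6
position: [0.5299, -0.2269, 0.1909]
ee_rot: [0.719, 0.692, -0.051, 0.048]
ft_force: [0.2, 1.3, -6.1]
grip_width: 0.229
grasp_force: 69.0
```

```bash
python3 st.py .5305 -.238 .1407;python3 - <<'E'
from workcell import optics
from h import *
a=optics.camera("top");b=optics.camera("wrist");s=optics.camera("scene")
pickle.dump((a,b,s),open("pics/p4.pkl","wb"))
m=np.zeros((600,800,3),np.uint8)
m[:280,:520]=cv2.resize(a["color"][190:260,310:440],None,fx=4,fy=4)
m[280:595,:420]=cv2.resize(b["color"],(420,315))
m[280:600,430:790]=cv2.resize(s["color"][150:230,290:380],None,fx=4,fy=4)
cv2.imwrite("pics/p4.png",m[:,:,::-1])
E
```

```text
t 19.6 p [ 0.5299 -0.2269  0.1909] yaw -2.23 z [-0.0071 -0.1386 -0.9903] F [ 0.2  1.3 -6.1] w 0.229 g 69.0 j [ 0.79  0.29 -0.64  1.66  0.33  1.25  0.02]
tool units [-0.16  0.05  2.05]
```

View pics/p4.png

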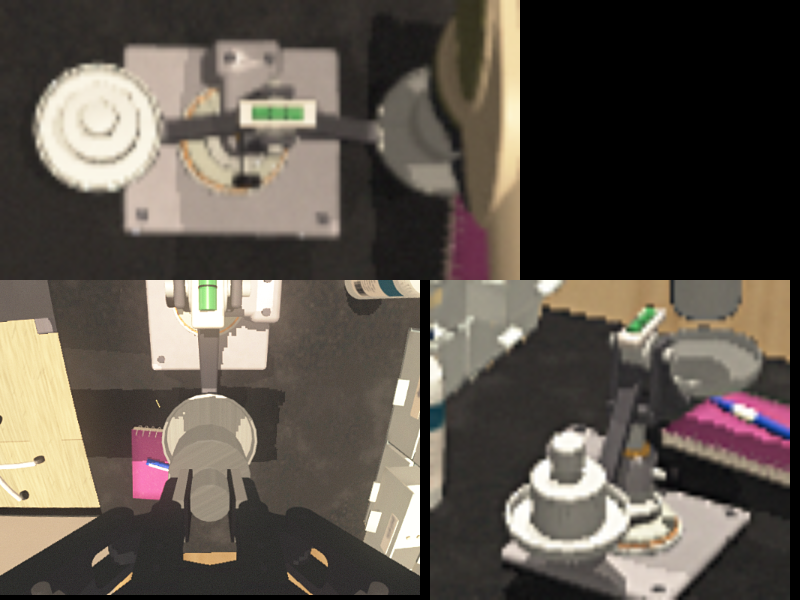

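Weight 2 looks centred in the left pan. The right pan rim in the wrist view runs from x=162 to 256, with its hub-side edge at (209,394). I'll check that.

```bash
python3 - <<'E'
from h import *
a,b,s=pickle.load(open("pics/p4.pkl","rb"));f=560/420
print(onz(b,209*f,(394-280)*f,.102),[onz(b,x*f,(440-280)*f,.108) for x in(162,256.5)])
print("expect edge y -.2006")
E
python3 st.py .5305 -.238 .1407
```

```text
[ 0.5313 -0.2016  0.102 ] [array([ 0.4888, -0.2395,  0.108 ]), array([ 0.5711, -0.2427,  0.108 ])]
expect edge y -.2006
t 19.75 p [ 0.531  -0.2272  0.193 ] yaw -2.25 z [-0.0042 -0.1395 -0.9902] F [ 0.2 -0.5 -5.9] w 0.227 g 69.0 j [ 0.79  0.28 -0.64  1.66  0.33  1.25  0.02]
tool units [-0.13 -0.    2.13]
```

Call:
jog_arm(
  dr=[
    [0,0,0],
    [0,0,0],
    [0,0,0],
    [0,0,0],
    [0,0,0],
    [0,0,0],
    [0,0,0],
    [0,0,0],
    [0,0,0],
    [0,0,0],
  ],
  translation=[
    [-0.13,0,0.3],
    [0,0,0.5],
    [0,0,0.5],
    [0,0,0.3],
    [0,0,0.2],
    [0,0,0.1],
    [0,0,0.06],
    [0,0,0.04],
    [0,0,0.04],
    [0,0,0],
  ],
  jaw=[0.1,0.1,0.1,0.1,0.1,0.1,0.1,0.1,0.1,0.1],
)

```text
clock: 20.75
position: [0.5301, -0.2377, 0.1422]
ee_rot: [0.719, 0.691, -0.05, 0.048]
ft_force: [0.5, 0.1, -6.1]
grip_width: 0.228
grasp_force: 69.0
```

```bash
python3 st.py .5305 -.238 .1407
```

```text
t 20.75 p [ 0.5301 -0.2377  0.1422] yaw -2.25 z [-0.0052 -0.1393 -0.9902] F [ 0.5  0.1 -6.1] w 0.228 g 69.0 j [ 0.79  0.34 -0.63  1.71  0.37  1.16  0.  ]
tool units [-0.    0.02  0.06]
```

Call:
jog_arm(
  dr=[
    [0,0,0],
    [0,0,0],
    [0,0,0],
  ],
  translation=[
    [0,0,0.04],
    [0,0,0.04],
    [0,0,0],
  ],
  jaw=[0.1,0.1,0.1],
)

```text
clock: 21.05
position: [0.5303, -0.2377, 0.1405]
ee_rot: [0.719, 0.691, -0.05, 0.049]
ft_force: [-1.0, 0.6, -0.9]
grip_width: 0.232
grasp_force: 69.6
```

Call:
jog_arm(
  dr=[
    [0,0,0],
    [0,0,0],
    [0,0,0],
  ],
  translation=[
    [0,0,0.03],
    [0,0,0],
    [0,0,0],
  ],
  jaw=[0.1,0.1,0.1],
)

```text
clock: 21.35
position: [0.5302, -0.2378, 0.1396]
ee_rot: [0.719, 0.691, -0.05, 0.048]
ft_force: [-1.1, 3.6, -1.6]
grip_width: 0.222
grasp_force: 69.6
```

Call:
jog_arm(
  dr=[
    [0,0.2,0],
    [0,0.2,0],
    [0,0.2,0],
    [0,0.2,0],
    [0,0.2,0],
    [0,0,0],
  ],
  translation=[
    [0.018,0,0.06],
    [0.018,0,0.06],
    [0.018,0,0.06],
    [0.018,0,0.06],
    [0.018,0,0.06],
    [0,0,0],
  ],
  jaw=[0.1,0.1,0.1,0.1,0.1,0.1],
)

```text
clock: 21.95
position: [0.5301, -0.2368, 0.1314]
ee_rot: [0.721, 0.692, -0.025, 0.024]
ft_force: [-1.4, 4.1, 1.0]
grip_width: 0.228
grasp_force: 69.7
```

Call:
jog_arm(
  dr=[
    [0,0.2,0],
    [0,0.2,0],
    [0,0.2,0],
    [0,0.2,0],
    [0,0.2,0],
    [0,0,0],
    [0,0,0],
  ],
  translation=[
    [0.018,0,0.06],
    [0.018,0,0.06],
    [0.018,0,0.06],
    [0.018,0,0.06],
    [0.018,0,0.06],
    [0,0,0],
    [0,0,0],
  ],
  jaw=[0.1,0.1,0.1,0.1,0.1,0.1,0.1],
)

```text
clock: 22.65
position: [0.5302, -0.2348, 0.1241]
ee_rot: [0.721, 0.693, -0.0, 0.0]
ft_force: [-0.7, 2.3, 1.2]
grip_width: 0.228
grasp_force: 69.7
```

```bash
python3 st.py .5305 -.234 .125
```

```text
t 22.65 p [ 0.5302 -0.2348  0.1241] yaw -2.26 z [-0.e+00 -1.e-04 -1.e+00] F [-0.7  2.3  1.2] w 0.228 g 69.7 j [ 0.86  0.39 -0.64  1.69  0.25  1.15  0.11]
tool units [ 0.03  0.01 -0.04]
```

Call:
jog_arm(
  dr=[
    [0,0,0],
    [0,0,0],
    [0,0,0],
    [0,0,0],
    [0,0,0],
    [0,0,0],
    [0,0,0],
    [0,0,0],
  ],
  translation=[
    [0,0,-0.02],
    [0,0,0],
    [0,0,0],
    [0,0,0],
    [0,0,0],
    [0,0,0],
    [0,0,0],
    [0,0,0],
  ],
  jaw=[0.1,0.24,0.27,0.3,0.35,0.4,0.45,0.5],
)

```text
clock: 23.45
position: [0.5302, -0.2348, 0.1247]
ee_rot: [0.721, 0.693, -0.0, 0.0]
ft_force: [0.9, -0.8, 0.2]
grip_width: 0.498
grasp_force: 0.0
```

Call:
jog_arm(
  dr=[
    [0,0,0],
    [0,0,0],
    [0,0,0],
    [0,0,0],
    [0,0,0],
    [0,0,0],
    [0,0,0],
    [0,0,0],
    [0,0,0],
    [0,0,0],
  ],
  translation=[
    [0,0,-0.2],
    [0,0,-0.4],
    [0,0,-0.6],
    [0,0,-0.8],
    [0,0,-0.9],
    [0,0,-0.9],
    [0,0,-0.9],
    [0,0,-0.9],
    [0,0,-0.9],
    [0,0,-0.9],
  ],
  jaw=[0.5,0.5,0.5,0.5,0.5,0.5,0.5,0.5,0.5,0.5],
)

```text
clock: 24.45
position: [0.5302, -0.2344, 0.3122]
ee_rot: [0.721, 0.693, 0.0, 0.001]
ft_force: [0.5, -0.5, 1.3]
grip_width: 0.498
grasp_force: 0.0
```

Call:
jog_arm(
  dr=[
    [0,0,0],
    [0,0,0],
    [0,0,0],
    [0,0,0],
    [0,0,0],
    [0,0,0],
    [0,0,0],
    [0,0,0],
    [0,0,0],
    [0,0,0],
  ],
  translation=[
    [0,-0.8,-0.2],
    [0,-0.8,0],
    [0,-0.8,0],
    [0,-0.4,0],
    [0,0,0],
    [0,0,0],
    [0,0,0],
    [0,0,0],
    [0,0,0],
    [0,0,0],
  ],
  jaw=[0.5,0.5,0.5,0.5,0.5,0.5,0.5,0.5,0.5,0.5],
)

```text
clock: 25.45
position: [0.4604, -0.2318, 0.3144]
ee_rot: [0.721, 0.693, 0.0, -0.0]
ft_force: [-0.1, 0.6, -0.1]
grip_width: 0.5
grasp_force: 0.0
```

Call:
jog_arm(
  dr=[
    [0,0,0],
    [0,0,0],
    [0,0,0],
    [0,0,0],
    [0,0,0],
    [0,0,0],
    [0,0,0],
    [0,0,0],
    [0,0,0],
    [0,0,0],
  ],
  translation=[
    [0,0,0],
    [0,0,0],
    [0,0,0],
    [0,0,0],
    [0,0,0],
    [0,0,0],
    [0,0,0],
    [0,0,0],
    [0,0,0],
    [0,0,0],
  ],
  jaw=[0.5,0.5,0.5,0.5,0.5,0.5,0.5,0.5,0.5,0.5],
)

```text
clock: 26.45
position: [0.4602, -0.2319, 0.3146]
ee_rot: [0.721, 0.693, -0.0, 0.0]
ft_force: [0.1, 0.7, -0.1]
grip_width: 0.501
grasp_force: 0.0
```

```bash
python3 st.py;python3 - <<'E'
from workcell import optics
from h import *
a=optics.camera("top");b=optics.camera("wrist");s=optics.camera("scene")
pickle.dump((a,b,s),open("pics/p5.pkl","wb"))
m=np.zeros((600,800,3),np.uint8)
m[:280,:520]=cv2.resize(a["color"][190:260,310:440],None,fx=4,fy=4)
m[280:595,:420]=cv2.resize(b["color"],(420,315))
m[280:600,430:790]=cv2.resize(s["color"][150:230,290:380],None,fx=4,fy=4)
cv2.imwrite("pics/p5.png",m[:,:,::-1])
E
```

```text
t 26.45 p [ 0.4602 -0.2319  0.3146] yaw -2.25 z [-0.e+00 -1.e-04 -1.e+00] F [ 0.1  0.7 -0.1] w 0.501 g 0.0 j [ 0.99  0.1  -0.66  1.58  0.06  1.48  0.29]
```

View pics/p5.png

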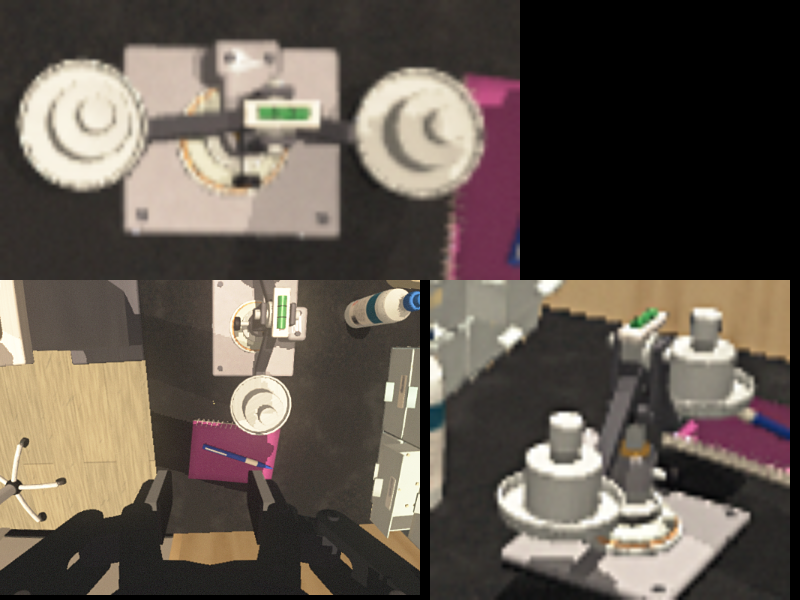

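Both weights stand in their pans, and the tray looks close to level. I'll measure the centring.

Run:
```python
from h import *
from workcell import optics
a=optics.camera("top");s=optics.camera("scene")
pickle.dump((a,s),open("pics/p6.pkl","wb"))
z=lambda i,k:cv2.resize(i,None,fx=k,fy=k,interpolation=cv2.INTER_CUBIC)
m=np.zeros((600,800,3),np.uint8)
m[:320,:400]=z(a["color"][202:242,308:358],8)
m[:320,400:]=z(a["color"][202:242,392:442],8)
m[320:600,:400]=z(s["color"][180:215,300:350],8)
m[320:600,400:]=z(s["color"][155:190,335:385],8)
cv2.imwrite("pics/p6.png",m[:,:,::-1])
for P in((.538,-.015),(.5305,-.234)):
  for zz in(.092,.119,.147):
    u,v=proj(a,[[*P,zz]])[0];print(P,zz,((u+.5-(308 if P[1]>-.1 else 392))*8+(0 if P[1]>-.1 else 400)).round(),((v+.5-202)*8).round())
```

```text
(0.538, -0.015) 0.092 188.0 153.0
(0.538, -0.015) 0.119 197.0 144.0
(0.538, -0.015) 0.147 207.0 134.0
(0.5305, -0.234) 0.092 591.0 168.0
(0.5305, -0.234) 0.119 616.0 160.0
(0.5305, -0.234) 0.147 642.0 150.0
```

View pics/p6.png

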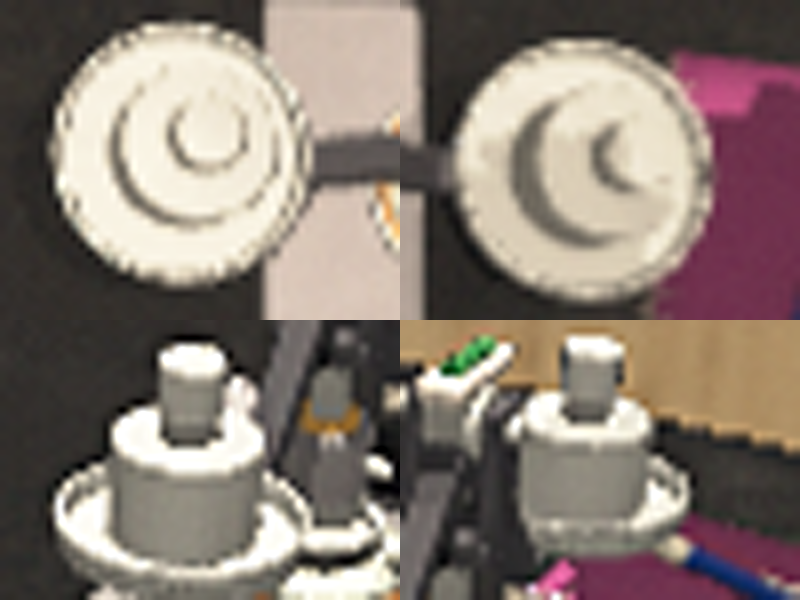

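Left knob (207,134) and right knob (about 636,155) match the predicted centred positions to within 2 mm. Both rims are shifted about 2 mm, which means a tilt of about 0.03 rad, within the limit. I'll let it settle for a second, then hand in.

Call:
jog_arm(
  dr=[
    [0,0,0],
    [0,0,0],
    [0,0,0],
    [0,0,0],
    [0,0,0],
    [0,0,0],
    [0,0,0],
    [0,0,0],
    [0,0,0],
    [0,0,0],
  ],
  translation=[
    [0,0,0],
    [0,0,0],
    [0,0,0],
    [0,0,0],
    [0,0,0],
    [0,0,0],
    [0,0,0],
    [0,0,0],
    [0,0,0],
    [0,0,0],
  ],
  jaw=[0.5,0.5,0.5,0.5,0.5,0.5,0.5,0.5,0.5,0.5],
)

```text
clock: 27.7
position: [0.4602, -0.2319, 0.3146]
ee_rot: [0.721, 0.693, -0.0, 0.0]
ft_force: [0.2, -0.1, -0.1]
grip_width: 0.499
grasp_force: 0.0
```

Run:
```python
from workcell import manip,optics
from h import *
a0,_=pickle.load(open("pics/p6.pkl","rb"));a=optics.camera("top")
f=lambda c:c["color"][195:255,308:442].astype(np.float32).mean(2)
print("tray shift px since last",[cv2.phaseCorrelate(f(a0)[:,s].copy(),f(a)[:,s].copy())[0] for s in(slice(0,50),slice(84,134))])
print(manip.hand_in())
```

```text
tray shift px since last [(-0.00909092483794538, -0.004381429850969454), (0.007484476486339986, -0.019608798549523243)]
the job is handed in; nothing more can be done
None
```

I handed the job in at about 28 s: both large weights stand released near the middle of their pans, and the tray is at rest about 0.03 rad from level by the camera; the hand-in call returned no verdict, and I did not measure the lens position or its contact force.

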